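Take the loop tool out of the tool block and stand it in the enamel cup

TASK

I am about to trim saucers and carry my tool in the enamel cup: pull the wire-loop trimming tool up out of the wooden tool block and stand it in the cup, loop end up. Lower it nearly to the bottom of the cup before you let go, keep the cup upright, and leave the brush and the needle tool in the block.

Things in the scene. Friction and masses are not known exactly. Their poses are not given: they have to be found in the camera images.
- loop_tool: trimming tool: round wooden handle 13 mm thick, 132 mm long, then a steel ferrule and an open flat wire loop 24 mm wide on top; 162 mm in all, 25 g. Origin: centre of its foot (plain end); z runs to the loop. Stands loop up in one of three holes, leaning up to 5 degrees. Grip the handle about 122 mm from the foot, firmly (60 N), closing across the row; moved fast it swings in the grip
- brush_tool: brush with the same handle, a solid dark tuft 17 mm wide on top, 162 mm long; origin at its foot, z up the handle. Stays in its hole. The fixed wooden block is 222 x 64 mm, 80 mm high; its three holes, 17 mm wide, 55 mm deep, 75 mm apart, lie in a row along its long middle line; tools stand with the foot 25 mm above the bench and 107 mm showing
- needle_tool: needle tool with the same handle, a thin straight steel pin on top, 162 mm long; origin at the centre of its foot, z along the handle to the pin. Stands in another hole of the same block and stays there
- cup: loose, empty white enamel cup with a dark rim, 71 mm across the rim, 81 mm high, 0.2 kg, open at the top, no handle; inside 64 mm wide at the mouth, narrowing to 51 mm at the floor, which is 5 mm above the bench. Origin at the centre of its underside, z up. A tool let go in it leans against the rim
Not all that is in view belongs to the job. Leave any green or turquoise look-alike of the loop_tool alone.

How it is judged:
By the outcome, as a careful person would: the job done as asked, in the order asked, and still so for the second after the job is handed in, with the robot touching nothing.
It also fails if it takes over 42 s, if anything falls off the work surface, if the arm or the gripper's body presses on something with over 40 N, if the wrist force passes 120 N, or if a joint passes its speed limit or range.

ROBOT

A 6-joint arm with a two-finger parallel gripper is mounted at the origin on a cart in front of the work surface, level with it; the furniture and walls round the work are solid. World frame = base frame: x ahead of the robot, y to its left, z up, the work surface at z = 0. Lengths are in m, angles in rad, forces in N, time in s.
With the tool pointing down it reaches from about 0.35 to 0.775 m from the base axis. Payload 5.5 kg.
Tool frame: the origin (TCP) lies at the very end of the fingers, on their centre line; the grasp point (between the pads) lies 19 mm behind it; z points along the fingers, y is the line along which they close (so a half turn about z gives the same grasp; the last joint's range is limited). The gripper opens to 85 mm and grips with 20 to 120 N. Pads are 22 mm wide; open, the fingers measure 114 mm over their backs; the gripper's body (76 mm by 85 mm) begins 54 mm behind the grasp point. The pads swing forward as they close: fully open they stand 13 mm farther back than shut.
Start: joints at [-1.282, 0.313, 0.046, 1.304, 0, 1.431], TCP at [0.239, -0.523, 0.231] pointing down, gripper open.
Joint ranges: [-2.76, 2.76], [-0.86, 1.69], [-1.03, 1.26], [-2.2, 2.34], [-1.47, 1.5], [-3.14, 3.14]. Speed limits (rad/s): [2.57, 2.57, 3.14, 3.14, 3.14, 3.14].

INTERFACE

Orientations are given as a unit quaternion [w, x, y, z].
In Python, from workcell import env gives the robot as it stands. The module is installed in compiled form; this text tells all that it offers.
- The arm moves only by the tool jog_arm, never from a script. Its arguments are lists of equal length, an entry for each row: "gripper": the opening, from 0 (shut) to 1 (fully open); "offset": the shift along the world's x, y, z in cm, a list of three; "twist": the turn about the world's z in degrees. In form: {"gripper": [gripper, ...], "offset": [[dx, dy, dz], ...], "twist": [twist, ...]}. A call has exactly 8 rows; each row is the pose to reach, as a shift and turn from the pose commanded when the call began; what a row does not reach only later rows make up. A row lasts 1/8 s, in which the tool goes at most 62.5 mm and 10.7 degrees, less where a joint would pass 70% of its speed; a pose out of reach is approached as far as the arm can. A call with a gripper value outside its range is refused whole. The fingers move at their own pace and stop on an object; "squeeze" is the grip in N (left out, the last holds). Time passes only in rows, so rows that repeat a pose let the fingers close, or fill a call up. It gives the time, the measured TCP pose, the force, the opening and the grip force at its end, in the units of the state.
- env.get_state(): the state, without advancing time (a new reading comes with each control period).
- env.read_camera(name): name is "scene" or "top" or "wrist"; returns a dict with "image" (384x512x3 uint8, red, green, blue), "z_map" (384x512 float32, m along the optical axis (not along the pixel's ray), 0 where there is no reading), "fovy" (degrees; the focal length in pixels is half the picture's height over the tangent of half this angle, whatever the lens; pixels are square), "cx", "cy" (the principal point, pixels), "cam_to_world" (4x4, takes a point from camera to world coordinates). Camera axes: x right, y up, looking along -z (the intrinsics and any distortion apply to the point x, -y, -z); pixel columns grow to the right and rows downward; lengths in m; the calibration is good to about 2 mm. A picture is of the moment at which its call begins.
- env.hand_in(): hands the job in; it is judged then, once.
The state is a dict: "clock": time; "joint_pos": joint angles; "qvel": joint speeds; "tau": joint torques, N m; "tcp_pos": TCP position; "orientation": TCP orientation; "wrist_force": force on the tool from outside, world axes, zero at the start; "ft_torque": the same for the moment, N m; "finger_gap": finger opening in m; "grip_force": force on a finger pad.
Only numpy, scipy, OpenCV 4.12 (cv2) and the standard library are available. Lean on these libraries where they do the work, as an engineer would, in place of code of your own. Each camera call takes 0.05 s, during which the arm holds its last target. There are 200 camera calls.

## Working session

There is one attempt and no reset: what is moved stays moved. The work goes in short steps, Python scripts to look and compute and a tool call to move; the robot and the scene stay as the last step left them, time stands still between calls to the robot, and variables do not carry over. Pictures are saved under pics/ and viewed, at most 10 in all, crops included, and the job is handed in when it is done.

Besides the shell and the picture viewer there is one more tool, called after "Call:" as a command line: name --pt "numbers of a row" for each row, then --argument value for the rest. jog_arm: Moves the arm, as the interface text tells. Its arguments: {"type":"object","properties":{"gripper":{"type":"array"},"offset":{"type":"array"},"twist":{"type":"array"},"squeeze":{"type":"number"}},"required":["gripper","offset","twist"]}

```bash
mkdir -p pics; cat > h.py <<'E'
import numpy as np, cv2
from workcell import env
def look(n):
    d=env.read_camera(n); np.savez(f'{n}.npz',**d); return d
def save(d,f,crop=None,s=1):
    im=d['image'][...,::-1]
    if crop: r0,r1,c0,c1=crop; im=im[r0:r1,c0:c1]
    cv2.imwrite('pics/'+f,cv2.resize(im,None,fx=s,fy=s,interpolation=cv2.INTER_CUBIC))
def ray(d,u,v):
    f=192/np.tan(np.radians(float(d['fovy']))/2); T=d['cam_to_world']
    r=T[:3,:3]@np.array([(u-d['cx'])/f,-(v-d['cy'])/f,-1.]); return T[:3,3],r
def onz(d,u,v,z):
    o,r=ray(d,u,v); return o+r*(z-o[2])/r[2]
def dep(d,u,v):
    o,r=ray(d,u,v); return o+r*d['z_map'][int(v),int(u)]
E
python3 - <<'E'
from h import *
a=look('scene');b=look('top')
im=np.vstack([a['image'],b['image']])
save(a,'s.png',s=1.5);save(b,'t.png',s=1.5)
for d in(a,b):print({k:(v if np.size(v)<20 else v.shape) for k,v in d.items()})
print(env.get_state())
E
```

```text
{'image': (384, 512, 3), 'z_map': (384, 512), 'fovy': 45.09195117308374, 'cx': 252.5669737659, 'cy': 184.20709365779993, 'cam_to_world': array([[-0.69909901,  0.2893197 , -0.65387666, -0.3049999 ],
       [-0.71474478, -0.25717036,  0.65038705,  0.79879036],
       [ 0.02001209,  0.92203987,  0.38657729,  0.53110687],
       [ 0.        ,  0.        ,  0.        ,  1.        ]])}
{'image': (384, 512, 3), 'z_map': (384, 512), 'fovy': 47.24186352323736, 'cx': 260.2327608675279, 'cy': 186.84761636224846, 'cam_to_world': array([[ 0.02290001,  0.98975   , -0.14096288,  0.33890178],
       [-0.99960778,  0.02039465, -0.01919243,  0.03561637],
       [-0.01612082,  0.1413471 ,  0.98982883,  1.03663283],
       [ 0.        ,  0.        ,  0.        ,  1.        ]])}
{'clock': 0.1, 'joint_pos': array([-1.28162547e+00,  3.13924441e-01,  4.50847090e-02,  1.30360460e+00,
       -1.42944067e-05,  1.43120886e+00]), 'qvel': array([-0.00036325, -0.00241736,  0.00183541, -0.00189531,  0.00024501,
        0.0010171 ]), 'tau': array([ 2.67186610e-03, -4.81723809e+01,  2.99245334e+01,  1.26714617e-02,
       -1.47589353e-04,  1.87167223e-05]), 'tcp_pos': array([ 0.23891251, -0.52250864,  0.23049531]), 'orientation': array([-8.21163084e-04,  9.77108328e-01,  2.12740774e-01, -6.86981905e-05]), 'wrist_force': array([-0.54010462, -0.31671368,  0.39764728]), 'ft_torque': array([-0.01307137, -0.03556586,  0.02443163]), 'grip_force': 0.0, 'finger_gap': 0.08539925249718683}
```

View pics/s.png

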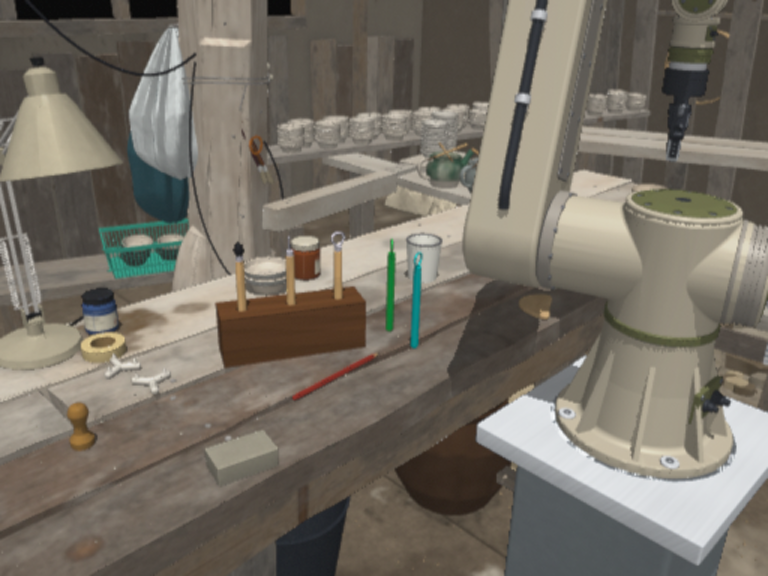

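View pics/t.png

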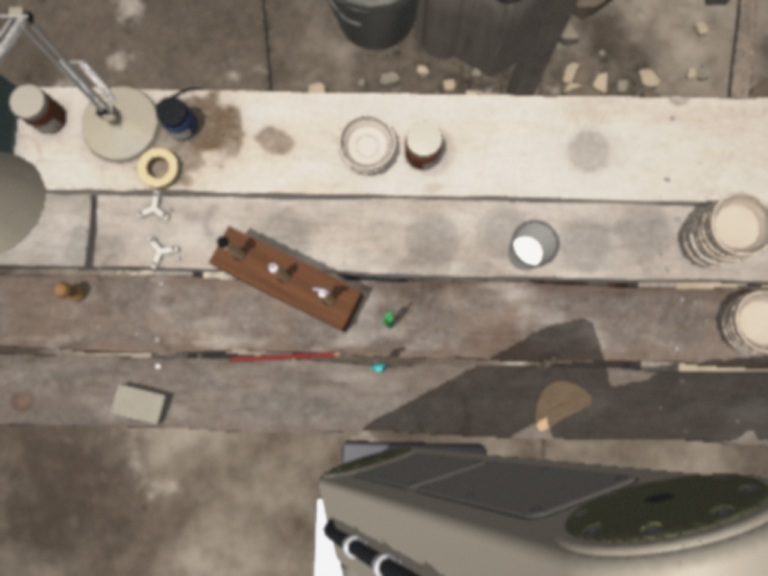

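The scene shows the brush at (240,245), the needle at (290,265) and the loop tool at (337,240). In the top view these are (222,242), (272,268) and (320,293), with the cup at (532,243). The green and turquoise tools are decoys. Next I'll measure with depth.

```bash
python3 - <<'E'
from h import *
a=dict(np.load('scene.npz'));b=dict(np.load('top.npz'))
def cloud(d):
    v,u=np.mgrid[:384,:512]; f=192/np.tan(np.radians(float(d['fovy']))/2); T=d['cam_to_world']
    r=np.stack([(u-d['cx'])/f,-(v-d['cy'])/f,-np.ones(u.shape)],-1)
    return T[:3,3]+(r*d['z_map'][...,None])@T[:3,:3].T
for n,d in(('scene',a),('top',b)):
    P=cloud(d); ok=d['z_map']>0
    x,y,z=P[...,0],P[...,1],P[...,2]
    R=ok&(x>.3)&(x<.75)&(y>-.35)&(y<.4)&(z>.03)&(z<.25)
    k,lab,st,c=cv2.connectedComponentsWithStats((R&(z>.092)).astype(np.uint8),connectivity=8)
    print(n)
    for i in range(1,k):
        if st[i,4]>8:
            m=lab==i; print('tall',c[i].round(0),st[i,4],P[m].mean(0).round(3),P[m].min(0).round(3),P[m].max(0).round(3))
            q=P[m]
            if st[i,4]>30:
                for zz in(.1,.12,.14,.155): 
                    s=q[abs(q[:,2]-zz)<.008]
                    if len(s): print('   ',zz,len(s),s.mean(0).round(4))
    k,lab,st,c=cv2.connectedComponentsWithStats((R&(z>.07)&(z<.09)).astype(np.uint8))
    for i in range(1,k):
        if st[i,4]>30:
            m=lab==i; q=P[m]; print('mid',c[i].round(0),st[i,4],q.mean(0).round(3),cv2.minAreaRect(q[:,:2].astype(np.float32)))
save(a,'s2.png',(140,250,130,330),4)
E
```

```text
scene
tall [225. 174.] 195 [0.442 0.146 0.139] [0.436 0.133 0.093] [0.452 0.156 0.186]
    0.1 32 [0.4412 0.1465 0.1001]
    0.12 33 [0.4414 0.1466 0.1201]
    0.14 38 [0.4421 0.1471 0.1404]
    0.155 36 [0.4421 0.1465 0.1548]
tall [193. 180.] 182 [0.474 0.214 0.133] [0.468 0.205 0.092] [0.483 0.221 0.186]
    0.1 37 [0.473  0.2142 0.1003]
    0.12 37 [0.4733 0.2146 0.1197]
    0.14 34 [0.4732 0.2147 0.1402]
    0.155 40 [0.4739 0.2142 0.155 ]
tall [260. 175.] 114 [0.414 0.059 0.123] [0.406 0.049 0.093] [0.425 0.065 0.161]
    0.1 29 [0.413  0.0593 0.1006]
    0.12 37 [0.4137 0.0582 0.1201]
    0.14 21 [0.4143 0.058  0.1391]
    0.155 13 [0.4141 0.0579 0.1546]
tall [160. 181.] 233 [0.505 0.282 0.14 ] [0.499 0.273 0.093] [0.514 0.288 0.184]
    0.1 38 [0.5052 0.2816 0.1003]
    0.12 35 [0.5056 0.2822 0.1204]
    0.14 39 [0.505  0.2817 0.1402]
    0.155 38 [0.5049 0.2814 0.1546]
tall [278. 184.] 146 [0.346 0.07  0.124] [0.34  0.055 0.092] [0.354 0.079 0.162]
    0.1 37 [0.3453 0.0706 0.1002]
    0.12 38 [0.3458 0.0711 0.1195]
    0.14 30 [0.3471 0.0685 0.1391]
    0.155 22 [0.3475 0.06
[... 1560 characters left out ...]
    0.14 19 [0.4165 0.0538 0.1402]
    0.155 14 [0.4153 0.0559 0.1584]
tall [252. 244.] 43 [0.349 0.067 0.148] [0.343 0.057 0.097] [0.355 0.078 0.167]
    0.1 1 [0.3457 0.062  0.0973]
    0.14 19 [0.3494 0.0669 0.1393]
    0.155 16 [0.3496 0.0666 0.1596]
mid [283.  92.] 428 [0.696 0.008 0.076] ((0.6959558129310608, 0.008148491382598877), (0.05293664708733559, 0.053027741611003876), 28.44692039489746)
mid [358. 160.] 231 [ 0.539 -0.16   0.079] ((0.5361082553863525, -0.15771469473838806), (0.06937035918235779, 0.06964033097028732), 77.3743896484375)
mid [191. 185.] 2625 [0.476 0.207 0.081] ((0.4785650074481964, 0.2107342928647995), (0.22254040837287903, 0.06416463106870651), 64.70417022705078)
```

View pics/s2.png

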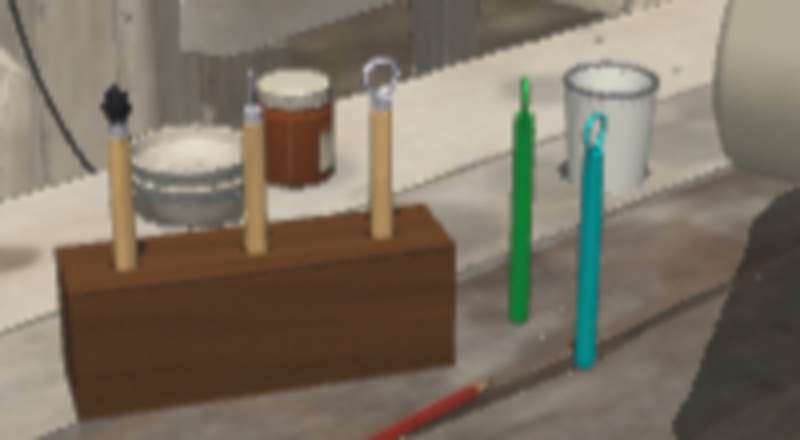

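```bash
python3 - <<'E'
from h import *
d=dict(np.load('top.npz'))
for u,v in((493,150),(480,165),(505,213),(490,215),(480,213),(360,275),(355,163)):
    print(u,v,dep(d,u,v).round(3))
c=dep(d,358,160)
# cup rim: depth points z .07-.09 near
v,u=np.mgrid[130:190,330:385]; P=np.array([dep(d,a,b) for a,b in zip(u.ravel(),v.ravel())])
s=P[(P[:,2]>.074)&(P[:,2]<.095)]; print(len(s),cv2.minEnclosingCircle(s[:,:2].astype(np.float32)))
d=dict(np.load('scene.npz'))
v,u=np.mgrid[150:200,265:300]; P=np.array([dep(d,a,b) for a,b in zip(u.ravel(),v.ravel())])
s=P[(P[:,2]>.074)&(P[:,2]<.095)&(abs(P[:,0]-.535)<.06)&(abs(P[:,1]+.157)<.06)]; print(len(s),cv2.minEnclosingCircle(s[:,:2].astype(np.float32)))
E
```

```text
493 150 [ 0.561 -0.444  0.108]
480 165 [ 0.527 -0.412  0.113]
505 213 [ 0.431 -0.49   0.054]
490 215 [ 0.425 -0.448  0.072]
480 213 [ 0.435 -0.461  0.   ]
360 275 [ 0.286 -0.178  0.009]
355 163 [ 0.548 -0.169  0.007]
201 ((0.5368096828460693, -0.15738140046596527), 0.03580072894692421)
105 ((0.533377468585968, -0.15396033227443695), 0.03809354826807976)
```

Call:
jog_arm --gripper '[1,1,1,1,1,1,1,1]' --pt "0 0 6" --pt "1.5 5 8" --pt "3 10 8" --pt "4.5 15 8" --pt "6 20 8" --pt "8 26 8" --pt "9.5 31 8" --pt "11 36 8" --twist '[0,5,10,15,20,25,30,35]'

```text
clock: 1.1
tcp_pos: [0.3491, -0.1612, 0.3111]
orientation: [0.0, 0.867, 0.498, 0.0]
wrist_force: [0.6, 0.2, 0.4]
finger_gap: 0.0858
grip_force: 0.0
```

Call:
jog_arm --gripper '[1,1,1,1,1,1,1,1]' --pt "1.5 5 0" --pt "3 10 0" --pt "4.5 15 0" --pt "6 20 0" --pt "8 25 0" --pt "9.4 30.5 -1" --pt "9.4 30.5 -3" --pt "9.4 30.5 -3" --twist '[1,2,3,4,5,5,5,5]'

```text
clock: 2.1
tcp_pos: [0.4418, 0.1426, 0.2796]
orientation: [-0.001, 0.845, 0.535, -0.002]
wrist_force: [0.3, 0.2, 0.5]
finger_gap: 0.0856
grip_force: 0.0
```

```bash
python3 - <<'E'
from h import *
d=look('wrist'); save(d,'w.png'); print(d['cam_to_world'].round(3),d['fovy'],d['cx'],d['cy'],env.get_state()['tcp_pos'])
E
```

```text
[[ 0.904  0.409  0.126  0.475]
 [-0.428  0.866  0.26   0.208]
 [-0.003 -0.289  0.957  0.422]
 [ 0.     0.     0.     1.   ]] 59.96165559312802 257.9797330444804 191.4037619757805 [0.4422854  0.14206784 0.28070938]
```

View pics/w.png

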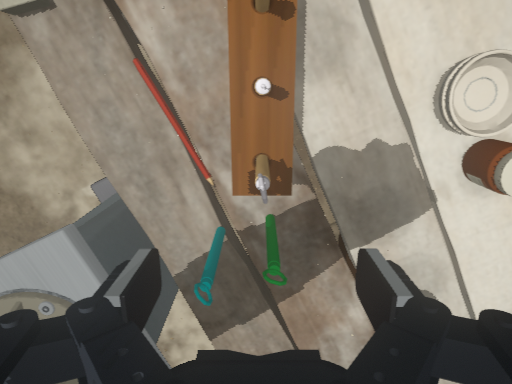

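The loop tool's handle runs from (262,155) at the hole to the ferrule near (262,183), with the fingers straddling its line. The needle is at (262,86) and stays clear.

```bash
python3 - <<'E'
from h import *
d=dict(np.load('wrist.npz'))
P=np.array([[dep(d,u,v) for u in range(245,285)] for v in range(145,210)]).reshape(-1,3)
for z in(.09,.1,.11,.12,.13,.14,.15,.16,.17,.18):
    s=P[abs(P[:,2]-z)<.006]; print(z,len(s),s.mean(0).round(4) if len(s) else'', np.ptp(s,axis=0).round(3) if len(s) else '')
print(onz(d,262,157,.08),onz(d,262,183,.157))
E
```

```text
0.09 28 [0.4483 0.1467 0.0895] [0.011 0.007 0.011]
0.1 29 [0.4478 0.1468 0.1006] [0.011 0.007 0.011]
0.11 32 [0.4475 0.147  0.1104] [0.011 0.007 0.012]
0.12 33 [0.448  0.1469 0.1205] [0.01  0.008 0.011]
0.13 39 [0.4481 0.1468 0.1302] [0.01  0.007 0.011]
0.14 41 [0.4482 0.1469 0.1402] [0.01  0.007 0.011]
0.15 45 [0.4486 0.1463 0.1502] [0.01  0.009 0.012]
0.16 115 [0.4474 0.1431 0.1622] [0.012 0.011 0.011]
0.17 89 [0.447  0.1421 0.1664] [0.01  0.021 0.012]
0.18 96 [0.4469 0.1457 0.1829] [0.008 0.022 0.012]
[0.44930289 0.14683414 0.08      ] [0.44576941 0.14088074 0.157     ]
```

Call:
jog_arm --gripper '[1,1,1,1,1,0,0,0]' --pt "0.3 0 -3" --pt "0.3 0 -7" --pt "0.3 0 -11" --pt "0.3 0 -14" --pt "0.3 0 -15.3" --pt "0.3 0 -15.3" --pt "0.3 0 -15.3" --pt "0.3 0 -15.3" --twist '[0,0,0,0,0,0,0,0]' --squeeze 60

```text
clock: 3.15
tcp_pos: [0.4471, 0.1421, 0.1296]
orientation: [0.001, 0.845, 0.534, 0.001]
wrist_force: [0.4, 0.3, 0.5]
finger_gap: 0.032
grip_force: 0.0
```

Call:
jog_arm --gripper '[0,0,0,0,0,0,0,0]' --pt "0 0 0" --pt "0 0 0" --pt "0 0 0" --pt "0 0 0" --pt "0 0 0" --pt "0 0 0" --pt "0 0 0" --pt "0 0 0.2" --twist '[0,0,0,0,0,0,0,0]'

```text
clock: 4.15
tcp_pos: [0.446, 0.142, 0.1304]
orientation: [0.0, 0.845, 0.534, 0.0]
wrist_force: [-0.5, 0.0, -0.8]
finger_gap: 0.0114
grip_force: 58.4
```

Call:
jog_arm --gripper '[0,0,0,0,0,0,0,0]' --pt "0 0 0.5" --pt "0 0 1.5" --pt "0 0 3" --pt "0 0 4.5" --pt "0 0 6" --pt "0 0 7.5" --pt "0 0 9" --pt "0 0 10" --twist '[0,0,0,0,0,0,0,0]'

```text
clock: 5.15
tcp_pos: [0.4464, 0.1421, 0.2315]
orientation: [0.0, 0.845, 0.534, 0.0]
wrist_force: [0.0, 0.1, -0.0]
finger_gap: 0.0109
grip_force: 58.4
```

```bash
python3 - <<'E'
from h import *
d=look('scene'); save(d,'s3.png',(60,260,130,330),3); s=env.get_state(); print(s['tcp_pos'],s['grip_force'],s['finger_gap'])
E
```

```text
[0.4468828  0.14213647 0.23247233] 58.431227595428936 0.011225235152980087
```

View pics/s3.png

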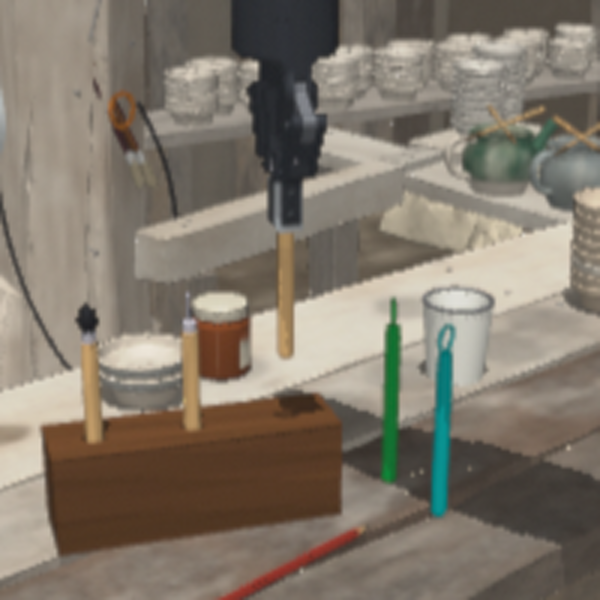

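The tool hangs nearly plumb, and its foot at (285,355) is clear of the block. Next I carry it slowly to the cup.

Call:
jog_arm --gripper '[0,0,0,0,0,0,0,0]' --pt "0 0 1" --pt "0 0 2" --pt "0.1 -0.4 3" --pt "0.3 -1.2 4" --pt "0.7 -2.4 4" --pt "1.2 -3.9 4" --pt "1.7 -5.6 4" --pt "2.2 -7.4 4" --twist '[0,0,0,0,0,0,0,0]'

```text
clock: 6.2
tcp_pos: [0.4682, 0.0665, 0.2699]
orientation: [-0.0, 0.846, 0.534, -0.0]
wrist_force: [0.2, 0.1, 0.1]
finger_gap: 0.0106
grip_force: 58.4
```

Call:
jog_arm --gripper '[0,0,0,0,0,0,0,0]' --pt "0.6 -1.9 0" --pt "1.2 -3.8 0" --pt "1.7 -5.7 0" --pt "2.3 -7.6 0" --pt "2.9 -9.5 0" --pt "3.4 -11.4 0" --pt "4 -13.3 0" --pt "4.6 -15.2 0" --twist '[0,0,0,0,0,0,0,0]'

```text
clock: 7.2
tcp_pos: [0.5145, -0.0853, 0.2703]
orientation: [0.0, 0.845, 0.534, 0.0]
wrist_force: [0.1, -0.2, -0.2]
finger_gap: 0.0109
grip_force: 58.4
```

Call:
jog_arm --gripper '[0,0,0,0,0,0,0,0]' --pt "0.5 -1.8 0" --pt "1.0 -3.4 0" --pt "1.5 -4.8 0" --pt "1.9 -5.9 0" --pt "2.1 -6.7 0" --pt "2.2 -7.1 0" --pt "2.2 -7.2 0" --pt "2.2 -7.2 0" --twist '[0,0,0,0,0,0,0,0]'

```text
clock: 8.2
tcp_pos: [0.536, -0.1557, 0.2704]
orientation: [-0.0, 0.845, 0.534, 0.0]
wrist_force: [0.5, 0.5, -0.7]
finger_gap: 0.0113
grip_force: 58.4
```

```bash
python3 - <<'E'
from h import *
d=look('scene'); w=look('top')
v0=slice(90,230);im=np.hstack([d['image'][60:230,200:350],w['image'][60:230,270:440]])
cv2.imwrite('pics/s4.png',cv2.resize(im[...,::-1],None,fx=2.4,fy=2.4)); s=env.get_state(); print(s['tcp_pos'],s['grip_force'],s['finger_gap'],s['wrist_force'])
P=np.array([dep(d,u,v) for u in range(230,330) for v in range(60,230)])
s=P[(abs(P[:,0]-.535)<.045)&(abs(P[:,1]+.157)<.045)&(P[:,2]>.1)&(P[:,2]<.26)]
for z in np.arange(.1,.26,.02):
    q=s[abs(s[:,2]-z)<.01]; print(z.round(2),len(q),q.mean(0).round(4) if len(q) else '')
print('zmin',s[:,2].min())
E
```

```text
[ 0.53599012 -0.15561431  0.27045099] 58.434064440079965 0.011137125584210643 [-1.33331172  0.53012397  0.49649381]
0.1 0 
0.12 0 
0.14 0 
0.16 5 [ 0.5335 -0.1519  0.1678]
0.18 30 [ 0.5329 -0.1515  0.1789]
0.2 32 [ 0.5329 -0.1512  0.2002]
0.22 35 [ 0.533  -0.1519  0.2208]
0.24 36 [ 0.5342 -0.1517  0.2406]
zmin 0.16528233831420808
```

View pics/s4.png

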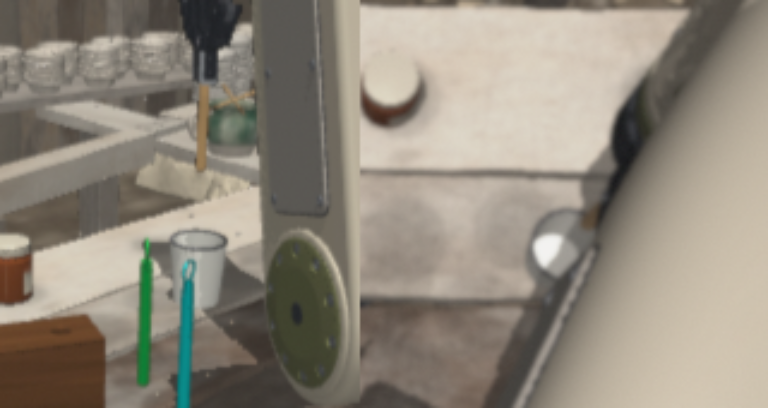

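The tool hangs upright above the cup centre, foot at about z=0.166, so I lower it 15.4 cm.

Call:
jog_arm --gripper '[0,0,0,0,0,0,0,0]' --pt "0 0 -0.7" --pt "0 0 -2" --pt "0 0 -3.5" --pt "0 0 -5" --pt "0 0 -6.5" --pt "0 0 -8" --pt "0 0 -9" --pt "0 0 -10" --twist '[0,0,0,0,0,0,0,0]'

```text
clock: 9.3
tcp_pos: [0.5362, -0.156, 0.1698]
orientation: [0.0, 0.845, 0.534, 0.0]
wrist_force: [-1.4, -0.0, -0.0]
finger_gap: 0.0114
grip_force: 58.4
```

Call:
jog_arm --gripper '[0,0,0,0,0,0,0,0]' --pt "0 0 -1" --pt "0 0 -2" --pt "0 0 -3" --pt "0 0 -4" --pt "0 0 -4.7" --pt "0 0 -5.2" --pt "0 0 -5.4" --pt "0 0 -5.4" --twist '[0,0,0,0,0,0,0,0]'

```text
clock: 10.3
tcp_pos: [0.5362, -0.156, 0.1164]
orientation: [0.0, 0.845, 0.534, 0.0]
wrist_force: [0.2, 0.6, 0.7]
finger_gap: 0.0115
grip_force: 58.4
```

```bash
python3 - <<'E'
from h import *
d=look('scene'); w=look('wrist')
im=np.hstack([d['image'][80:250,200:350],cv2.resize(w['image'],(227,170))])
cv2.imwrite('pics/s5.png',cv2.resize(im[...,::-1],None,fx=2.1,fy=2.1)); s=env.get_state(); print(s['tcp_pos'],s['wrist_force'])
E
```

```text
[ 0.53628833 -0.15608562  0.11662412] [ 1.0154587  -0.21680149 -0.27460666]
```

View pics/s5.png

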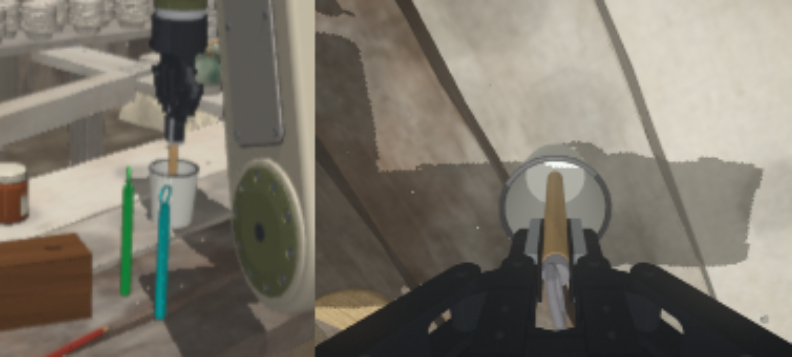

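The tool is inside the cup and centred, with the foot just above the floor. I lower it a touch more, then release.

Call:
jog_arm --gripper '[0,0,0,0.25,0.4,0.6,0.8,1]' --pt "0 0 -0.2" --pt "0 0 -0.4" --pt "0 0 -0.4" --pt "0 0 -0.4" --pt "0 0 -0.4" --pt "0 0 -0.4" --pt "0 0 -0.4" --pt "0 0 -0.4" --twist '[0,0,0,0,0,0,0,0]'

```text
clock: 11.4
tcp_pos: [0.5361, -0.156, 0.1123]
orientation: [0.0, 0.845, 0.534, 0.0]
wrist_force: [0.8, -0.0, 0.3]
finger_gap: 0.084
grip_force: 0.0
```

Call:
jog_arm --gripper '[1,1,1,1,1,1,1,1]' --pt "0 0 0" --pt "0 0 0" --pt "0 0 0" --pt "0 0 0" --pt "0 0 0" --pt "0 0 0" --pt "0 0 0" --pt "0 0 0" --twist '[0,0,0,0,0,0,0,0]'

```text
clock: 12.4
tcp_pos: [0.5361, -0.156, 0.1123]
orientation: [0.0, 0.845, 0.534, 0.0]
wrist_force: [0.3, 0.1, -0.5]
finger_gap: 0.0855
grip_force: 0.0
```

```bash
python3 - <<'E'
from h import *
d=look('scene'); w=look('wrist')
im=np.hstack([d['image'][80:250,200:350],cv2.resize(w['image'],(227,170))])
cv2.imwrite('pics/s6.png',cv2.resize(im[...,::-1],None,fx=2.1,fy=2.1)); s=env.get_state(); print(s['tcp_pos'],s['wrist_force'])
E
```

```text
[ 0.53609429 -0.15600422  0.11233132] [-0.59846122 -0.41032131  0.71157149]
```

View pics/s6.png

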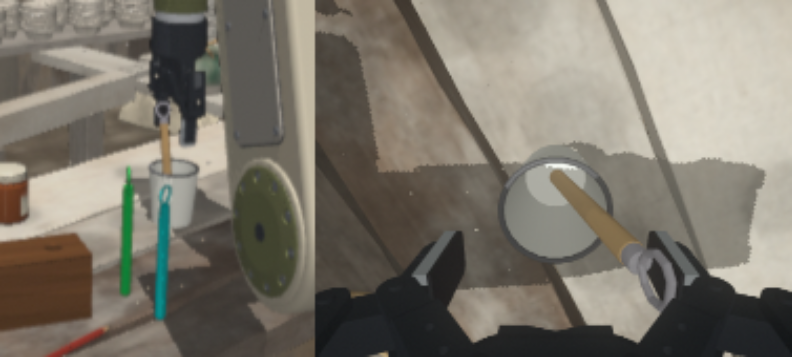

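The tool has leaned toward the +x finger. I shift the gripper that way so it settles on the rim without catching, then rise.

Call:
jog_arm --gripper '[1,1,1,1,1,1,1,1]' --pt "0.3 -0.1 0" --pt "0.6 -0.3 0" --pt "0.9 -0.4 0" --pt "1.2 -0.6 0" --pt "1.5 -0.7 0" --pt "1.8 -0.9 0" --pt "1.8 -0.9 0" --pt "1.8 -0.9 0" --twist '[0,0,0,0,0,0,0,0]'

```text
clock: 13.5
tcp_pos: [0.554, -0.1649, 0.1123]
orientation: [-0.0, 0.845, 0.534, -0.0]
wrist_force: [-0.1, -0.3, 0.1]
finger_gap: 0.0852
grip_force: 0.0
```

```bash
python3 - <<'E'
from h import *
d=look('scene'); w=look('wrist')
im=np.hstack([d['image'][80:250,200:350],cv2.resize(w['image'],(227,170))])
cv2.imwrite('pics/s7.png',cv2.resize(im[...,::-1],None,fx=2.1,fy=2.1)); s=env.get_state(); print(s['tcp_pos'],s['wrist_force'])
E
```

```text
[ 0.55392962 -0.1649057   0.11230467] [ 1.00630576 -0.41454926  1.10456713]
```

View pics/s7.png

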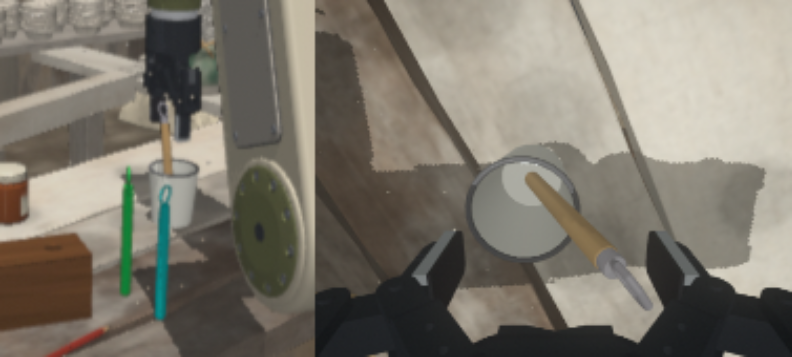

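The tool now rests on the rim, clear of both pads, so I rise straight up.

Call:
jog_arm --gripper '[1,1,1,1,1,1,1,1]' --pt "0 0 0.5" --pt "0 0 1.5" --pt "0 0 3" --pt "0 0 5" --pt "0 0 8" --pt "0 0 11" --pt "0 0 14" --pt "0 0 16" --twist '[0,0,0,0,0,0,0,0]'

```text
clock: 14.6
tcp_pos: [0.5546, -0.1652, 0.2754]
orientation: [0.001, 0.845, 0.534, 0.001]
wrist_force: [0.3, 0.1, -0.3]
finger_gap: 0.0854
grip_force: 0.0
```

```bash
python3 - <<'E'
from h import *
d=look('scene'); w=look('wrist')
im=np.hstack([d['image'][80:250,130:330],cv2.resize(w['image'],(227,170))])
cv2.imwrite('pics/s8.png',cv2.resize(im[...,::-1],None,fx=1.85,fy=1.85)); s=env.get_state(); print(s['tcp_pos'],s['wrist_force'])
E
```

```text
[ 0.55533495 -0.16554704  0.27615554] [-0.39178301  0.2416844  -1.06374325]
```

View pics/s8.png

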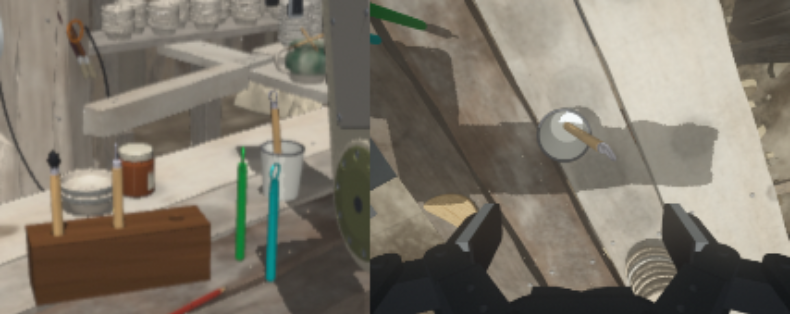

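The tool stands loop up in the upright cup, leaning on the rim at about (605,150) in the wrist view. The brush and needle are still in the block and the gripper is clear.

```bash
python3 -c "
from workcell import env
print(env.hand_in())"
```

```text
the job is handed in; nothing more can be done
None
```

The loop tool stands loop end up in the upright cup, leaning on its rim; the brush and needle tool are still in the block, and I handed the job in at about 15 s, with no verdict returned.

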